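# Hang a phone shell on the rail and hold it against the sprung stop

### The arm

A 6-joint arm with a two-finger parallel gripper is mounted at the origin on the work surface. World frame = base frame: x ahead of the robot, y to its left, z up, the work surface at z = 0. Lengths are in m, angles in rad, forces in N, time in s.
With the tool pointing down it reaches from about 0.275 to 0.875 m from the base axis. Payload 12.5 kg.
Tool frame: the origin (TCP) lies between the finger pads, 19 mm behind the fingertips; this is the grasp point; z points along the fingers, y is the line along which they close (so a half turn about z gives the same grasp; the last joint's range is limited). The gripper opens to 85 mm and grips with 20 to 120 N. Pads are 22 mm wide; open, the fingers measure 114 mm over their backs; the gripper's body (76 mm by 85 mm) begins 54 mm behind the grasp point. The pads swing forward as they close: fully open they stand 13 mm farther back than shut.
Start: joints at [-1.375, 0.351, 1.652, -0, 1.139, -0.085], TCP at [0.152, -0.528, 0.25] pointing down, gripper open.
Joint ranges: [-2.75, 2.75], [-0.79, 2.1], [0.01, 2.65], [-1.57, 4.71], [0.07, 3.14], [-2.87, 2.87]. Speed limits (rad/s): [2.22, 2.22, 2.79, 3.14, 3.14, 3.14].

### API

Orientations are given as a 3x3 rotation matrix whose columns are the frame's x, y, z axes.
In Python, from bench import manip gives the robot as it stands. Calls block until the motion is done:
- manip.move_ptp(position, orientation): joint-space move of the TCP to a pose.
- manip.move_l(position, attitude=None, max_speed=0.15): straight line of the TCP; attitude=None keeps the orientation; max_speed is the mean speed in m/s.
- manip.move_j(angles): joint-space move.
- manip.set_gripper(opening, effort=None): opening from 0.0 (shut) to 1.0 (fully open); effort is the grip in N (None keeps the last); returns when the fingers have stopped.
- manip.dwell(seconds).
- manip.inverse_kinematics(position, orientation): joint angles nearest the present ones, or None.
- manip.grab_frame(name): name is "side" or "top"; returns (picture, depth): 480x640x3 uint8, red, green, blue; 480x640 float32, m along the optical axis (not along the pixel's ray), 0 where there is no reading.
- manip.get_calibration(name): a dict with "camera_matrix" (3x3 intrinsics, pixels), "R" (3x3) and "t" (3): a world point X has camera coordinates R X + t. Camera axes: x right, y down, z forward; pixel columns grow to the right and rows downward; lengths in m; the calibration is good to about 2 mm. A picture is of the moment at which its call begins. get_calibration takes no time and is no camera call.
A pose or a line that the arm cannot do raises manip.Unreachable and nothing moves.
- manip.sign_off(): hands the job in; it is judged then, once.
Trained networks look in the newest picture that a camera, given by its name, has taken for a name from the list of things; names that differ only in an ending like _2 or _b are one class to them, and where a whole thing is asked for, a point or a joint stands for the part that bears it (a point fixed in the world has none). Each returns a list of dicts, best first, with "confidence" (0 to 1); they miss things now and then, are a little off and sometimes report something else, mostly with a low value. They report only what shows in the picture. A call takes as long as a camera call.
- manip.look_for(camera, name): "at" ([x, y, z] in m, in world coordinates, good to about 4 mm: the middle of the surface that is visible of it).
Readings, each from a call of its own:
- manip.current_time(): time.
- manip.current_qpos(): joint angles.
- manip.current_joint_vel(): joint speeds.
- manip.current_joint_torque(): joint torques, N m.
- manip.current_ee_pos(): TCP position.
- manip.current_tcp_rot(): TCP orientation.
- manip.current_force(): force on the tool from outside, world axes, zero at the start.
- manip.current_ft_torque(): the same for the moment, N m.
- manip.current_grip_width(): opening from 0.0 (shut) to 1.0 (fully open).
- manip.current_grip_force(): force on a finger pad.
Only numpy, scipy, OpenCV 4.12 (cv2) and the standard library are available. Lean on these libraries where they do the work, as an engineer would, in place of code of your own. Each camera call takes 0.05 s, during which the arm holds its last target. There are 200 camera calls.

### The job

Take the phone shell hanger with the orange grip out of the rack, hook it over the horizontal rail so that it rests there on the bare stretch before the yellow band, then slide it along the rail, past the band, up against the red sprung stop. Finish while still holding it there, upright and square to the rail, pressed steadily with about 10 newtons (7 to 13 is fine; the stop's front face then stands on the rail's green band) so that a colleague can fasten it; never ram the stop with more than 20 newtons, do not tip the shell, and leave everything else where it is.

Things in the scene. Friction and masses are not known exactly. Their poses are not given: they have to be found in the camera images.
- hanger: The part to hang: aluminium phone shell 130 (its x) x 8 (y) x 70 mm tall (z) with a steel hook and an ORANGE grip block on top; 0.17 to 0.35 kg. Origin: centre of the shell's underside. Starts upright in one of the rack's slots, axes along the rack's. A clamp, x -40 to 0, 14 mm thick, reaches z 72 mm. Hook of 16 mm wide flat bar (y -8 to 8), x -24 to 24 mm, roof top at z 150 mm.
- hook_seat (a point): Apex of the hook's inverted-V roof, 136 mm above the hanger's origin, at its x = y = 0; hanger's axes. When the hanger rests on the rail this point is on top of the rail, about 6 mm above the rail's axis (within 2 mm), and the V centres itself.
- hook_lip (a point): Lower end of the hook's short lip, 111 mm above the hanger's origin, at its x = +21 mm (lip 6 mm thick). The stem is on the -x side, its inner face at x = -18 mm, the lip's inner face at +18 mm. The hook's mouth is open towards +x between z 72 mm and this lip: bring the rail in level through it (middle at z 91 mm), then lower. Hanger's axes.
- hanger_grip (a point): Point inside the orange grip block on the hanger's axis, 171 mm above the hanger's origin: a good place for the TCP, fingers closing along the hanger's y. Block 36 (x) x 14 (y) x 36 mm (z 150 to 186 mm). Hanger's axes.
- rack: Fixed blue rack, base 120 (x) x 220 (y) x 8 mm; origin: centre of its underside; x roughly away from the robot. Slots at y = -80, 0 and +80 mm hold three hangers; each 10 mm wide (y) between ribs 100 mm long (x) that reach 48 mm above the bench; slot floor 8 mm above the bench: lift a shell straight up, 200 mm to pass over the neighbours (tops at 194 mm).
- rail: Fixed stand with a round steel rail, 12 mm diameter, along its y, axis 180 mm above the bench. Origin: on the bench under the rail's middle; x roughly away from the robot. Posts 24 x 20 mm at y = -200 and +200 mm, 190 mm tall, on feet 120 (x) x 50 (y) x 10 mm. Grey spring housing, 28 mm diameter, y = +120 to +195 mm.
- rail_mid (a point): Middle of the rail, on its axis; rail's axes, y along the rail towards the stop. Yellow band at y = -22 to -10 mm; the bare stretch to hook on lies between the post's face (y = -190 mm) and that band (-120 to -50 mm is best). Green band at y = 77.5 to 92.5 mm, uncovered as the stop is pushed in: the stop's front face stands within it at 7 to 13 N.
- stop: Red sprung plate, 64 (x) x 6 (y) mm, from 30 mm below to 12 mm above the rail's axis. Origin: middle of its front face (towards the rail's -y), on the rail's axis; at rest at y = +60 mm. Slides to +y against a 400 N/m spring, no preload: 25 mm = 10 N; hard end at 50 mm. The hook's side, 8 mm off the hanger's middle, meets it; at 10 N the hanger's middle is at y = 77 mm. Pushes back if let go.
- spare1: same shape and size as the orange one but with a black shell and a WHITE grip block; a bystander that stays in its slot. Origin and axes as for hanger.
- spare2: same shape and size as the orange one but with a blue shell and a WHITE grip block; a bystander that stays in its slot. Origin and axes as for hanger.
- screwdriver: Screwdriver lying on the light blue mat on the left; bystander. Origin mid-tool.
- brush: Brush lying on the mat on the left; bystander. Origin mid-tool.
- cleaner: White bottle, 52 mm diameter, 130 mm tall, at the far right; bystander. Origin: centre of its underside.
- screw_pot: Grey cup, 64 mm diameter, 50 mm tall, at the far right; bystander. Origin: centre of its underside.
- tablet1: Lower of two black tablets lying flat beyond the rail, 150 x 230 x 12 mm; bystander. Origin: centre of its underside.
- tablet2: Upper of the two black tablets, 150 x 220 x 12 mm; bystander. Origin: centre of its underside.

How it is judged:
On the way, in this order (a step that is already met when the one before it is completed fails the run):
1. the orange-gripped hanger rests on the rail on the bare stretch before the yellow band (x of hook_seat in the frame of rail_mid between -0.013 and 0.013 m and z of hook_seat in the frame of rail_mid between 0 and 0.012 m and angle between hanger's own z axis and vertical below 0.17 rad and angle between the y axis of hanger and the y axis of rail_mid, either way round below 0.17 rad and y of hook_seat in the frame of rail_mid between -0.19 and -0.015 m and contact force between hanger and rail above 0.3 N), for 0.2 s.
2. it crosses the yellow band with its hook still over the rail, before reaching the stop (x of hook_seat in the frame of rail_mid between -0.013 and 0.013 m and z of hook_seat in the frame of rail_mid between 0 and 0.012 m and angle between hanger's own z axis and vertical below 0.17 rad and angle between the y axis of hanger and the y axis of rail_mid, either way round below 0.17 rad and y of hook_seat in the frame of rail_mid between -0.005 and 0.053 m).
3. hung on the rail, it presses against the stop with 7 to 13 N (x of hook_seat in the frame of rail_mid between -0.013 and 0.013 m and z of hook_seat in the frame of rail_mid between 0 and 0.012 m and angle between hanger's own z axis and vertical below 0.17 rad and angle between the y axis of hanger and the y axis of rail_mid, either way round below 0.17 rad and contact force between hanger and stop between 7 and 13 N), for 0.3 s.
At the end, for the whole second after the job is handed in: The robot still holds the orange-gripped hanger, hooked over the rail (hook apex within 13 mm of the rail's axis sideways and 0 to 12 mm above it), upright and square to the rail within 0.17 rad (10 degrees), still, pressed against the sprung stop with 7 to 13 N through the last second (all of step 3 and y of hook_seat in the frame of rail_mid between 0.055 and 0.1 m and linear speed of hanger below 0.02 m/s and contact force between any of the fingers, the arm and hanger above 1 N); the arm keeps its last pose, push and grip.
It fails at once if the hanger or the robot pushes the stop with more than 20 N (contact force between any of hanger, the arm, the fingers and stop above 20 N).
It fails at once if the shell is tipped by more than 0.6 rad (angle between hanger's own z axis and vertical above 0.6 rad).
It fails at once if another thing is moved by more than 30 mm (distance of any of spare1, spare2, screwdriver, brush, cleaner, screw_pot, tablet1, tablet2 from where it was at the start of the episode above 0.03 m).
It fails at once if a spare hanger is tipped by more than 0.4 rad (angle between any of spare1, spare2's own z axis and vertical above 0.4 rad).
It also fails if it takes over 51 s, if anything falls off the work surface, if the arm or the gripper's body presses on something with over 40 N, if the wrist force passes 120 N, or if a joint passes its speed limit or range.

## Working session

There is one attempt and no reset: what is moved stays moved. The work goes in short steps, each a Python script; the robot and the scene stay as the last script left them, time stands still between calls to the robot, and variables do not carry over. Pictures are saved under pics/ and viewed, at most 10 in all, crops included, and the job is handed in when it is done.

```bash
mkdir -p pics; python3 - <<'E'
from bench import manip
import cv2,numpy as np
for c in("top","side"):
    p,d=manip.grab_frame(c); cv2.imwrite(f"pics/{c}0.png",p[:,:,::-1]); np.savez(f"pics/{c}0.npz",p=p,d=d)
    k=manip.get_calibration(c); print(c,np.round(k["R"],3).tolist(),np.round(k["t"],3),k["camera_matrix"][0])
    for n in("hanger","hanger_grip","hook_seat","rack","rail","rail_mid","stop","spare1","spare2"):
        print(n,[(np.round(r["at"],3).tolist(),round(r["confidence"],2)) for r in manip.look_for(c,n)[:3]])
print(manip.current_time(),manip.current_tcp_rot(),manip.current_force())
E
```

```text
top [[-0.002, -1.0, -0.005], [-0.996, 0.002, -0.086], [0.086, 0.005, -0.996]] [0.02  0.555 1.415] [521.37903061   0.         327.76496715]
hanger [([0.526, -0.206, 0.081], 0.7)]
hanger_grip []
hook_seat [([0.524, -0.206, 0.08], 0.59)]
rack [([0.52, -0.272, 0.01], 0.76)]
rail [([0.596, 0.197, 0.176], 0.63)]
rail_mid [([0.594, 0.2, 0.17], 0.87)]
stop [([0.606, 0.21, 0.188], 0.87), ([0.517, -0.274, 0.013], 0.51)]
spare1 [([0.521, -0.287, 0.082], 0.74), ([0.51, -0.362, 0.08], 0.6)]
spare2 [([0.521, -0.287, 0.082], 0.74), ([0.51, -0.362, 0.08], 0.6)]
side [[-0.987, -0.162, -0.015], [-0.086, 0.602, -0.794], [0.137, -0.782, -0.607]] [0.557 0.136 1.503] [568.07684489   0.         321.85333672]
hanger [([0.523, -0.202, 0.072], 0.88), ([0.796, 0.061, 0.021], 0.7)]
hanger_grip [([0.527, -0.198, 0.077], 0.73)]
hook_seat [([0.528, -0.206, 0.075], 0.92), ([0.278, 0.349, 0.02], 0.23)]
rack [([0.528, -0.205, 0.027], 0.81)]
rail [([0.598, 0.29, 0.092], 0.94), ([0.656, -0.38, 0.034], 0.41), ([0.526, -0.2, 0.024], 0.27)]
rail_mid [([0.603, 0.288, 0.092], 0.75)]
stop [([0.592, 0.204, 0.181], 0.66), ([0.762, 0.154, 0.01], 0.19)]
spare1 [([0.494, -0.358, 0.08], 0.92), ([0.519, -0.282, 0.075], 0.63)]
spare2 [([0.494, -0.358, 0.08], 0.92), ([0.519, -0.282, 0.075], 0.63)]
1.0 [[ 9.60838594e-01  2.77108636e-01 -7.30369186e-06]
 [ 2.77108635e-01 -9.60838594e-01 -2.95423355e-05]
 [-1.52041053e-05  2.63615000e-05 -1.00000000e+00]] [ 6.99295340e-01 -3.24392196e-01 -3.93685447e-04]
```

View pics/top0.png

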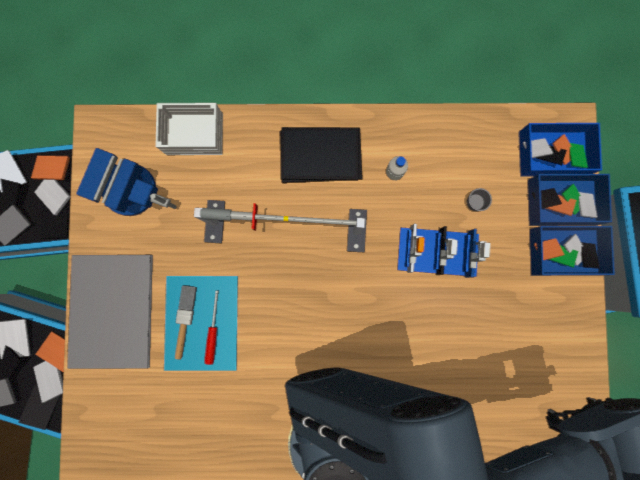

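View pics/side0.png

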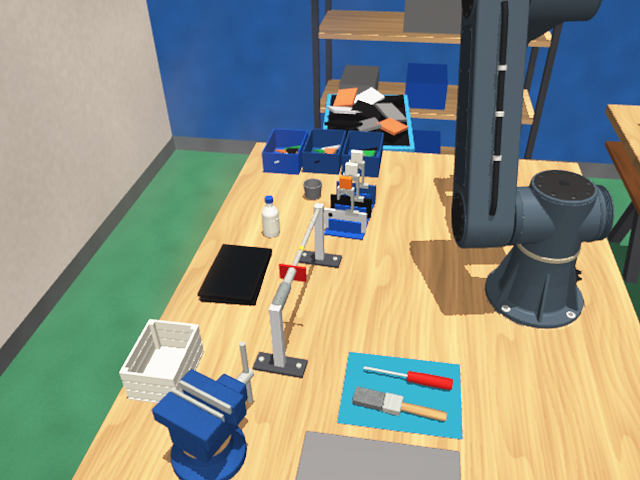

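The top view shows the orange grip at about (418,243), in the slot nearest the rail. The rail runs from (362,223) to (200,213), with the yellow band near (286,219) and the red stop near (254,217). Next I'll measure these from depth.

```bash
cat > h.py <<'E'
import numpy as np,cv2
from bench import manip
def cloud(c,d):
    k=manip.get_calibration(c);K=np.array(k["camera_matrix"]);R=np.array(k["R"]);t=np.array(k["t"])
    v,u=np.mgrid[:480,:640]
    C=np.stack([(u-K[0,2])/K[0,0]*d,(v-K[1,2])/K[1,1]*d,d],-1)
    P=(C-t)@R; P[d<=0]=np.nan
    return P
def hsv(p): return cv2.cvtColor(p,cv2.COLOR_RGB2HSV).astype(int)
E
python3 - <<'E'
from h import *
for c in("top","side"):
    f=np.load(f"pics/{c}0.npz");P=cloud(c,f["d"]);H=hsv(f["p"]);h,s,v=[H[...,i] for i in range(3)]
    x,y,z=[P[...,i] for i in range(3)]
    rr=(x>.4)&(x<.65)&(y>-.45)&(y<-.12)
    o=rr&(h>4)&(h<20)&(s>150)&(z>.14)
    print(c,"orange n",o.sum(),"med",np.nanmedian(P[o],0).round(4),"pct",np.percentile(P[o],[5,95],0).round(4).tolist())
    b=rr&(h>100)&(h<125)&(s>150)&(z<.06)&(z>-.01)
    r=cv2.minAreaRect(P[b][:,:2].astype(np.float32)*1000); print(" rack",r)
    w=rr&(s<60)&(v>150)&(z>.16)
    for lo,hi in((-.33,-.24),(-.42,-.33)):
        m=w&(y>lo)&(y<hi); print(" white",m.sum(),np.nanmedian(P[m],0).round(4))
    q=(x>.5)&(x<.7)&(y>-.06)&(y<.44)
    L=q&(z>.17)&(z<.2)&~((h<8)&(s>100))
    pts=P[L&(y<.13)&(y>-.04)]; pts=pts[np.abs(pts[:,0]-np.median(pts[:,0]))<.03]
    a=np.polyfit(pts[:,1],pts[:,0],1); res=pts[:,0]-np.polyval(a,pts[:,1]); print(" rail x=a*y+b",a,res.std(),len(pts),"z",np.percentile(pts[:,2],[10,50,90]))
    yb=q&(h>22)&(h<34)&(s>170)&(z>.15)&(v>150);print(" yellow",yb.sum(),np.nanmedian(P[yb],0).round(4))
    rd=q&((h<8)|(h>172))&(s>150)&(z>.14);print(" red",rd.sum(),np.nanmedian(P[rd],0).round(4),np.percentile(P[rd],[5,95],0).round(4).tolist())
    m=q&(z>.183)&(z<.2)&(s<60); 
    for lo,hi in((-.06,0),(.36,.44)):
        mm=m&(y>lo)&(y<hi); print(" post",mm.sum(),np.nanmean(P[mm],0).round(4))
E
```

```text
top orange n 93 med [ 0.5286 -0.2055  0.1931] pct [[0.5123, -0.2132, 0.1808], [0.5432, -0.2003, 0.198]]
 rack ((521.8336181640625, -287.25274658203125), (217.8275604248047, 119.78437042236328), 85.35023498535156)
 white 81 [ 0.5213 -0.2875  0.1932]
 white 83 [ 0.514  -0.3666  0.1937]
 rail x=a*y+b [0.06672122 0.5861666 ] 0.003459828730201198 336 z [0.18092225 0.18457093 0.18857462]
 yellow 20 [0.594  0.1221 0.186 ]
 red 92 [0.5964 0.1997 0.1891] [[0.5715, 0.1968, 0.1644], [0.6271, 0.2035, 0.1955]]
 post 111 [ 0.5837 -0.0362  0.1871]
 post 0 [nan nan nan]
side orange n 150 med [ 0.5278 -0.2032  0.1807] pct [[0.5111, -0.2135, 0.1626], [0.5433, -0.1969, 0.1947]]
 rack ((519.8320922851562, -271.97882080078125), (200.306884765625, 118.79327392578125), 83.34110260009766)
 white 143 [ 0.521  -0.2821  0.1798]
 white 136 [ 0.514  -0.3608  0.1804]
 rail x=a*y+b [0.06490405 0.58517728] 0.0033611995146692474 205 z [0.1801612  0.18395259 0.1866696 ]
 yellow 10 [0.5916 0.1227 0.1853]
 red 257 [0.5886 0.2031 0.177 ] [[0.5687, 0.1987, 0.1557], [0.6274, 0.2072, 0.1925]]
 post 58 [ 0.583  -0.0404  0.1867]
 post 0 [nan nan nan]<stdin>:21: RuntimeWarning: Mean of empty slice
```

```bash
cat >> h.py <<'E'
def rot(p): c,s=np.cos(p),np.sin(p); return np.array([[c,s,0],[s,-c,0],[0,0,-1.]])
PR,PL=-.085,-.066           # yaw of rack, rail
G=np.array([.5284,-.2055,.181])
MID=np.array([.5952,.138,.18])
def onrail(x,y,z): return MID+np.array([np.cos(PL)*x-np.sin(PL)*y,np.sin(PL)*x+np.cos(PL)*y,z])
E
python3 - <<'E'
from h import *
for p,a in((G+[0,0,.2],PR),(onrail(-.11,-.085,.2),PL),(onrail(0,.08,.04),PL)): print(manip.inverse_kinematics(p,rot(a)))
manip.move_ptp(G+[0,0,.12],rot(PR))
manip.move_l(G,max_speed=.12)
print(manip.current_ee_pos(),manip.current_force())
manip.set_gripper(0,60)
print(manip.current_grip_width(),manip.current_grip_force(),manip.current_force(),manip.current_time())
manip.move_l(G+[0,0,.03],max_speed=.06)
print(manip.current_grip_width(),manip.current_force())
manip.move_l(G+[0,0,.215],max_speed=.2)
print(manip.current_force(),manip.current_ft_torque(),manip.current_time())
p,d=manip.grab_frame("side"); cv2.imwrite("pics/side1.png",p[:,:,::-1])
E
```

```text
[-4.53019026e-01  2.84342248e-01  1.42140696e+00 -4.44089210e-16
  1.43584345e+00  1.20277730e+00]
[ 2.90024035e-02  1.18038142e-01  1.62800877e+00 -4.44089210e-16
  1.39554574e+00  1.66579873e+00]
[ 2.75131222e-01  5.40875162e-01  1.43578365e+00 -4.44089210e-16
  1.16493385e+00  1.91192755e+00]
[ 0.52874868 -0.2056841   0.18172493] [ 0.19549748  0.73761707 -0.31140619]
0.15408477610066293 59.302995800971985 [ 0.3995893  -3.20076782  1.23370042] 4.6083
0.15276627388500272 [ 0.49517569 -3.31841131 -0.49421374]
[-0.43124159  0.0543701  -2.21893097] [-0.00724256 -0.00150194 -0.01691852] 6.3333
```

View pics/side1.png

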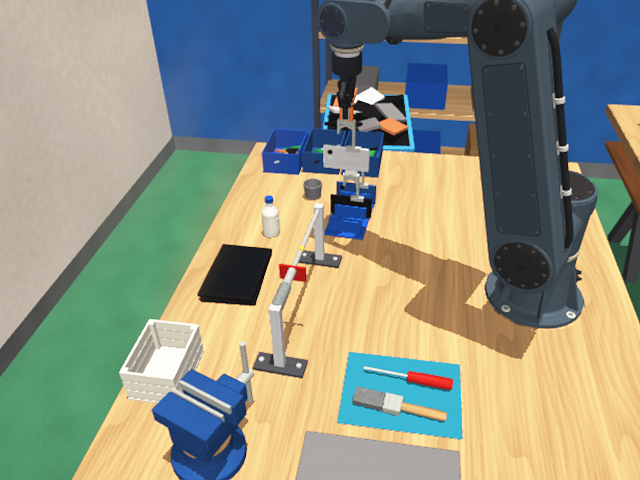

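The shell is held and clear of the rack at about (346,158), weighing roughly 2 N. Both spares are still in their slots. Next I'll move to the rail, enter level and lower.

```bash
python3 - <<'E'
from h import *
manip.move_ptp(onrail(-.12,-.085,.19),rot(PL))
manip.move_l(onrail(-.12,-.085,.082),max_speed=.15)
f0=manip.current_force(); print("free",f0,manip.current_time())
manip.move_l(onrail(-.001,-.085,.082),max_speed=.08)
print("in",manip.current_force())
p,d=manip.grab_frame("top"); q,_=manip.grab_frame("side")
cv2.imwrite("pics/in.png",np.hstack([cv2.resize(p[160:310,240:440],(400,300)),cv2.resize(q[140:290,230:430],(400,300))])[:,:,::-1])
manip.move_l(onrail(-.001,-.085,.049),max_speed=.06)
z=.049
while z>.034:
    f=manip.current_force(); print(round(z,4),(f-f0).round(2),manip.current_ee_pos()[2].round(4))
    if f[2]-f0[2]>3: break
    z-=.001; manip.move_l(onrail(-.001,-.085,z),max_speed=.02)
manip.dwell(.3); print((manip.current_force()-f0).round(2),manip.current_time())
p,d=manip.grab_frame("top"); q,_=manip.grab_frame("side")
cv2.imwrite("pics/seat.png",np.hstack([cv2.resize(p[160:310,240:440],(400,300)),cv2.resize(q[140:290,230:430],(400,300))])[:,:,::-1])
E
```

```text
free [ 0.15932023  0.52732808 -2.33590757] 8.3167
in [-0.15219189  0.02457322 -2.99481172]
0.049 [ 0.21 -0.57  0.45] 0.2291
0.048 [ 0.33 -0.2   0.24] 0.2282
0.047 [-0.25 -0.81 -0.2 ] 0.227
0.046 [ 0.2  -0.45  0.86] 0.2259
0.045 [ 0.35 -0.3   0.07] 0.225
0.044 [ 0.53 -0.58  6.09] 0.2246
[ 1.68 -0.72  7.09] 12.3083
```

View pics/seat.png

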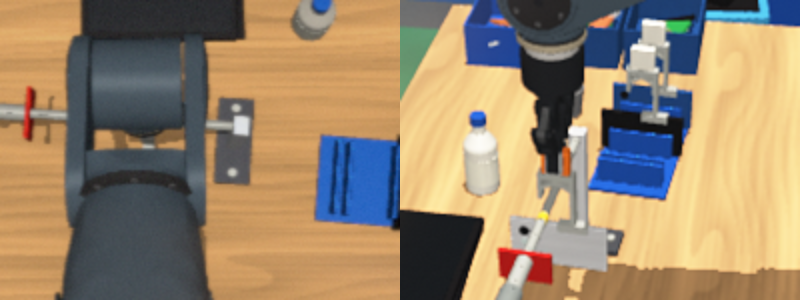

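The side crop shows the hook seated over the rail at about (550,190), before the yellow band at (543,215). The wrist reads a 7 N down-press. I'll ease that off a little and slide.

```bash
python3 - <<'E'
from h import *
f0=np.array([.0,.2,-2.5]); X,Z=-.001,.0444
manip.move_l(onrail(X,-.085,Z),max_speed=.02); manip.dwell(.2)
print("seat",(manip.current_force()-f0).round(2))
y=-.085
for t in (-.05,0,.03,.045):
    manip.move_l(onrail(X,t,Z),max_speed=.05); print(t,(manip.current_force()-f0).round(2),manip.current_time())
    if t==.0:
        q,_=manip.grab_frame("side"); cv2.imwrite("pics/mid.png",q[:,:,::-1])
for t in np.arange(.049,.0655,.004):
    manip.move_l(onrail(X,t,Z),max_speed=.03); print(round(t,3),(manip.current_force()-f0).round(2),manip.current_ee_pos().round(4),manip.current_time())
E
```

```text
seat [5.02 0.33 7.33]
-0.05 [ 4.99 -1.45  8.01] 13.7083
0 [ 3.82 -2.95  7.46] 14.8583
0.03 [ 4.56 -1.72  8.17] 15.6583
0.045 [4.05 0.05 7.09] 16.1083
0.049 [ 3.21 -1.71  7.24] [0.5977 0.1866 0.2247] 16.3917
0.053 [ 3.92 -2.09  8.12] [0.598  0.1906 0.2246] 16.675
0.057 [ 3.93 -3.03  8.3 ] [0.5982 0.1943 0.2246] 16.9583
0.061 [ 3.51 -4.58  8.19] [0.5985 0.1981 0.2246] 17.2417
0.065 [ 4.08 -5.88  8.56] [0.5987 0.2019 0.2247] 17.525
```

```bash
python3 - <<'E'
from h import *
f0=np.array([.0,.2,-2.5]); X,Z=-.001,.0444
for t in (.069,.073,.077):
    manip.move_l(onrail(X,t,Z),max_speed=.03); print(round(t,3),(manip.current_force()-f0).round(2))
manip.dwell(.5); print((manip.current_force()-f0).round(2),manip.current_ee_pos().round(4),manip.current_time(),manip.current_grip_force(),manip.current_joint_vel().round(4))
q,d=manip.grab_frame("side"); P=cloud("side",d);H=hsv(q);h,s,v=[H[...,i] for i in range(3)]
x,y,z=[P[...,i] for i in range(3)]
rd=(x>.5)&(x<.7)&(y>.1)&(y<.3)&((h<8)|(h>172))&(s>150)&(z>.14)
print(rd.sum(),np.nanmedian(P[rd],0).round(4),np.percentile(P[rd],[5,95],0).round(4).tolist())
a=q[180:330,220:420]; t,_=manip.grab_frame("top"); b=t[140:290,180:380]
cv2.imwrite("pics/end.png",np.hstack([cv2.resize(i,(400,300),interpolation=2) for i in(a,b)])[:,:,::-1])
E
```

```text
0.069 [ 3.91 -6.62  9.39]
0.073 [ 2.93 -8.48  8.89]
0.077 [  3.16 -11.63  10.04]
[ 2.69 -9.92 10.04] [0.5995 0.213  0.2247] 18.875 60.550596714019775 [ 0.0005  0.0006  0.0007  0.0004 -0.0025 -0.0011]
264 [0.5899 0.2254 0.1767] [[0.5707, 0.221, 0.1546], [0.629, 0.2302, 0.1919]]
```

View pics/end.png

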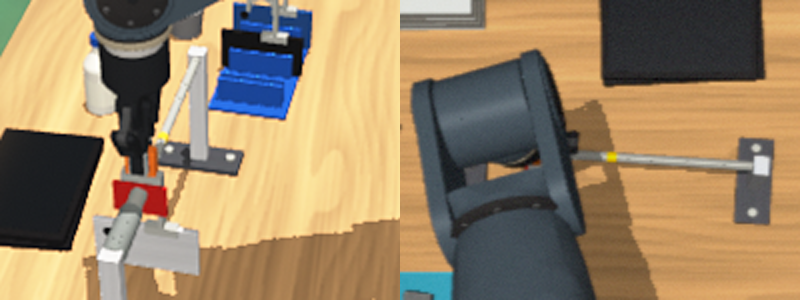

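The side crop shows the hook pressed against the red plate at about (140,195), with the shell upright below it. The stop has moved about 22 mm, which is roughly 9 N and agrees with the wrist. I'll push 1.5 mm more, check, and hand in.

```bash
python3 - <<'E'
from h import *
f0=np.array([.0,.2,-2.5])
manip.move_l(onrail(-.001,.0785,.0444),max_speed=.02); manip.dwell(.8)
q,d=manip.grab_frame("side"); P=cloud("side",d);H=hsv(q);h,s,v=[H[...,i] for i in range(3)]
x,y,z=[P[...,i] for i in range(3)]
rd=(x>.5)&(x<.7)&(y>.1)&(y<.3)&((h<8)|(h>172))&(s>150)&(z>.14)
dy=np.nanmedian(y[rd])-.2031; F=(manip.current_force()-f0)
print(dy,dy*400,F.round(2),manip.current_ee_pos(),manip.current_time())
if .019<dy<.03 and -12.8<F[1]<-7.5: print(manip.sign_off())
E
```

```text
0.02371043026792588 9.484172107170352 [  3.24 -12.47   9.99] [0.59956614 0.21420935 0.2246254 ] 20.075
the job is handed in; nothing more can be done
None
```

The orange-gripped hanger is hooked over the rail and held against the red stop, which has moved about 24 mm (about 9.5 N; the wrist reads 12.5 N including rail friction). I handed the job in at about 20 s; no verdict came back.

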